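# Lay out a beading place

### The job

Lay out the beading place: stand the orange bead jar in the middle of the round cork coaster, the blue jar in the middle of the square cork coaster, and the white jar on the table exactly midway between those two, in line with them. Put the large teal scoop in the middle of the white tray and nest the small yellow scoop in it, right down on its floor, with its handle turned square (a quarter turn, either way) to the large scoop's handle so that they clear each other. Keep the jars upright, and do not disturb the water bottle or the pliers.

Things in the scene. Friction and masses are not known exactly. Their poses are not given: they have to be found in the camera images.
- jar_orange: Closed bead jar, round, 54 mm tall in all: body 44 mm across filled with orange beads (0 to 40 mm height), grey metal lid 41 mm across (40 to 54 mm) with a disc of the same colour on top. Loose, 50 to 90 g, standing upright on the table. Origin: centre of its underside; z up; yaw means nothing.
- jar_blue: Closed bead jar, round, 54 mm tall in all: body 44 mm across filled with blue beads (0 to 40 mm height), grey metal lid 41 mm across (40 to 54 mm) with a disc of the same colour on top. Loose, 50 to 90 g, standing upright on the table. Origin: centre of its underside; z up; yaw means nothing.
- jar_white: Closed bead jar, round, 54 mm tall in all: body 44 mm across filled with white beads (0 to 40 mm height), grey metal lid 41 mm across (40 to 54 mm) with a disc of the same colour on top. Loose, 50 to 90 g, standing upright on the table. Origin: centre of its underside; z up; yaw means nothing.
- scoop_large: Loose large bead scoop, teal, 49 to 91 g, upright on the table: open round cup, 68 mm outside diameter, 34 mm tall, wall and floor 3 mm. A straight level bar handle, 10 mm wide, 12 mm tall (22 to 34 mm above the underside), runs out from the rim to 102 mm from the axis. Grip it across its width, 58 mm from the axis. Origin: centre of the underside; +x along the handle, z up.
- scoop_small: Loose small bead scoop, yellow, 32 to 58 g, upright on the table: open round cup, 44 mm outside diameter, 48 mm tall, wall and floor 3 mm. A straight level bar handle, 10 mm wide, 12 mm tall (36 to 48 mm above the underside), runs out from the rim to 90 mm from the axis. Grip it across its width, 58 mm from the axis. Origin: centre of the underside; +x along the handle, z up.
- coaster_round: Round cork coaster, 70 mm across, 4 mm thick, fixed to the table. Origin: centre of its underside, on the table.
- coaster_square: Square cork coaster, 70 by 70 mm, 4 mm thick, fixed to the table, its centre always 180 mm from the round coaster's. Its y axis (parallel to two of its sides) lies along the line through both coasters' centres, either way round. Origin: centre of its underside, on the table.
- tray: White round bead tray, 150 mm across, fixed to the table: floor 3 mm thick, low rim 3 mm wide and 6 mm tall. Origin: centre of its underside, on the table.
- water_bottle: Bystander: water bottle, 62 mm across, 190 mm tall, loose, standing beyond the tray. Origin: centre of its underside.
- pliers: Bystander: small beading pliers with teal handles, 150 mm long, 12 mm tall, loose, lying flat at the far left. Origin: on the table below the pivot; +x towards the jaws.
Mind the look-alikes: they are no part of the job. There is more than one size of the scoop_small; the one meant has the size given above.

How it is judged:
By the outcome, as a careful person would: the job done as asked, in the order asked, and still so for the second after the job is handed in, with the robot touching nothing.
It also fails if it takes over 128 s, if anything falls off the work surface, if the arm or the gripper's body presses on something with over 40 N, if the wrist force passes 120 N, or if a joint passes its speed limit or range.

### The arm

A 6-joint arm with a two-finger parallel gripper is mounted at the origin on the work surface. World frame = base frame: x ahead of the robot, y to its left, z up, the work surface at z = 0. Lengths are in m, angles in degrees, forces in N, time in s.
With the tool pointing down it reaches from about 0.3 to 0.75 m from the base axis. Payload 8.5 kg.
Tool frame: the origin (TCP) lies midway between the tips of the shut fingers; the grasp point (between the pads) lies 19 mm behind it; z points along the fingers, y is the line along which they close (so a half turn about z gives the same grasp; the last joint's range is limited). The gripper opens to 85 mm and grips with 20 to 120 N. Pads are 22 mm wide; open, the fingers measure 114 mm over their backs; the gripper's body (76 mm by 85 mm) begins 54 mm behind the grasp point. The pads swing forward as they close: fully open they stand 13 mm farther back than shut.
Start: joints at [-83.784, 21.807, 74.336, -0, 83.858, -12.336], TCP at [0.175, -0.521, 0.21] pointing down, gripper open.
Joint ranges: [-178.18, 178.18], [-50.72, 133.34], [12.68, 142.11], [-81.47, 261.47], [9.98, 163.14], [-165.26, 165.26]. Speed limits (degrees/s): [136.94, 136.94, 180, 180, 180, 180].

### API

Orientations are given as a 3x3 rotation matrix whose columns are the frame's x, y, z axes.
In Python, from rig import env, viewer, recognise, pinpoint gives the robot as it stands.
- The arm moves only by the tool move_arm, never from a script. Its argument "plan" is text: rows parted by semicolons, each of 7 numbers parted by spaces: the shift along the tool's x, y, z in m, then the turn, a rotation vector about the tool's x, y, z in rad, then the finger opening in m, from 0 to 0.0854. A call has 1 to 12 rows; each row shifts and turns the commanded pose from where the row before left it, along the tool's axes as they then stand; what a row does not reach is not made up. A row lasts 1/8 s, in which the tool goes at most 62.5 mm and 10.7 degrees, less where a joint would pass 70% of its speed; a pose out of reach is approached as far as the arm can. A call is refused whole if a number of a shift passes 0.0625 or a number of a turn 0.188, either way. A call with a gripper value outside its range is refused whole. The fingers move at their own pace and stop on an object; "grip_force" is the grip in N (left out, the last holds). Time passes only in rows, so rows that do not move let the fingers close. It gives the time, the measured TCP pose, the force, the opening and the grip force at its end, in the units of the state.
- env.observe(): the state, without advancing time (a new reading comes with each control period).
- viewer.get_image(name): name is "scene" or "side" or "wrist"; returns (picture, depth): 420x560x3 uint8, red, green, blue; 420x560 float32, m along the optical axis (not along the pixel's ray), 0 where there is no reading.
- viewer.calibration(name): a dict with "fx", "fy", "cx", "cy" (pixels), "R" (3x3) and "t" (3): a world point X has camera coordinates R X + t. Camera axes: x right, y down, z forward; pixel columns grow to the right and rows downward; lengths in m; the calibration is good to about 2 mm. A picture is of the moment at which its call begins: read the wrist's pose just before it. calibration takes no time and is no camera call; for the wrist camera it gives the pose at the moment of the call.
- env.close_job(): hands the job in; it is judged then, once.
Trained networks look in the newest picture that a camera, given by its name, has taken for a name from the list of things; names that differ only in an ending like _2 or _b are one class to them, and where a whole thing is asked for, a point or a joint stands for the part that bears it (a point fixed in the world has none). Each returns a list of dicts, best first, with "conf" (0 to 1); they miss things now and then, are a little off and sometimes report something else, mostly with a low value. They report only what shows in the picture. A call takes as long as a camera call. They do not tell look-alikes from the thing itself.
- recognise(camera, name): "extent" ([centre column, centre row, width, height] in pixels, round what is visible of it).
- pinpoint(camera, name): "pixel" ([column, row] in pixels: a listed point, or the origin of a listed thing).
The state is a dict: "time_s": time; "q": joint angles; "qvel": joint speeds; "joint_efforts": joint torques, N m; "position": TCP position; "tool_rot": TCP orientation; "ft_force": force on the tool from outside, world axes, zero at the start; "wrist_torque": the same for the moment, N m; "grip_width": finger opening in m; "gripper_force": force on a finger pad.
Only numpy, scipy, OpenCV 4.12 (cv2) and the standard library are available. Lean on these libraries where they do the work, as an engineer would, in place of code of your own. Each camera call takes 0.05 s, during which the arm holds its last target. There are 200 camera calls.

## Working session

There is one attempt and no reset: what is moved stays moved. The work goes in short steps, Python scripts to look and compute and a tool call to move; the robot and the scene stay as the last step left them, time stands still between calls to the robot, and variables do not carry over. Pictures are saved under pics/ and viewed, at most 14 in all, crops included, and the job is handed in when it is done.

Besides the shell and the picture viewer there is one more tool, called after "Call:" in YAML: its name, and indented under it one key for each argument. move_arm: Moves the arm, as the interface text tells. Its arguments: {"type":"object","properties":{"plan":{"type":"string"},"grip_force":{"type":"number"}},"required":["plan"]}

```bash
mkdir -p pics; ls
cat > h.py <<'E'
import numpy as np, cv2
from rig import env, viewer, recognise, pinpoint
def snap(cam,fn=None):
    c=viewer.calibration(cam); im,d=viewer.get_image(cam)
    if fn: cv2.imwrite('pics/'+fn+'.png',im[:,:,::-1])
    return c,im,d
def cloud(c,d):
    v,u=np.mgrid[:d.shape[0],:d.shape[1]]
    P=np.stack([(u-c['cx'])/c['fx']*d,(v-c['cy'])/c['fy']*d,d],-1)
    return (P-np.array(c['t']))@np.array(c['R'])
E
python3 - <<'E'
from h import *
names="jar_orange jar_blue jar_white scoop_large scoop_small coaster_round coaster_square tray water_bottle pliers".split()
for cam in ("scene","side"):
    c,im,d=snap(cam,cam+'0'); W=cloud(c,d); np.savez(cam+'0.npz',W=W,im=im)
    print(cam,'campos',(-np.array(c['R']).T@np.array(c['t'])).round(3))
    for n in names:
        for r in pinpoint(cam,n)[:4]:
            u,v=r['pixel']; ui,vi=int(np.clip(round(u),0,559)),int(np.clip(round(v),0,419))
            ray=np.array(c['R']).T@np.array([(u-c['cx'])/c['fx'],(v-c['cy'])/c['fy'],1]); o=-np.array(c['R']).T@np.array(c['t'])
            print(n,round(r['conf'],2),np.round([u,v]),'z0 hit',(o-ray*o[2]/ray[2])[:2].round(3),'surf',W[vi,ui].round(3))
E
```

```text
pics
scene campos [0.96  0.76  0.628]
jar_orange 0.62 [284. 194.] z0 hit [ 0.431 -0.081] surf [ 0.44  -0.067  0.01 ]
jar_blue 0.84 [316. 224.] z0 hit [0.439 0.096] surf [0.439 0.095 0.001]
jar_white 0.66 [289. 290.] z0 hit [0.63  0.259] surf [0.641 0.276 0.02 ]
scoop_large 0.77 [354. 306.] z0 hit [0.539 0.37 ] surf [0.54  0.371 0.002]
scoop_small 0.93 [429. 259.] z0 hit [0.29  0.352] surf [0.315 0.367 0.024]
scoop_small 0.55 [343. 246.] z0 hit [0.435 0.206] surf [0.455 0.227 0.025]
coaster_round 0.62 [255. 243.] z0 hit [0.617 0.077] surf [0.621 0.085 0.006]
coaster_square 0.57 [241. 206.] z0 hit [ 0.572 -0.092] surf [ 0.574 -0.085  0.004]
coaster_square 0.29 [289. 290.] z0 hit [0.631 0.259] surf [0.641 0.276 0.02 ]
tray 0.75 [238. 162.] z0 hit [ 0.458 -0.336] surf [ 0.461 -0.333  0.004]
water_bottle 0.76 [174. 187.] z0 hit [ 0.704 -0.293] surf [ 0.709 -0.269  0.016]
water_bottle 0.35 [319. 221.] z0 hit [0.423 0.086] surf [0.432 0.099 0.01 ]
pliers 0.96 [279. 344.] z0 hit [0.721 0.366] surf [0.727 0.375 0.012]
side campos [0.363 0.717 0.5  ]
jar_orange 0.84 [316. 214.] z0 hit [ 0.421 
[... 447 characters left out ...]
41] surf [0.299 0.373 0.043]
coaster_round 0.77 [214. 243.] z0 hit [0.625 0.072] surf [0.622 0.082 0.007]
coaster_square 0.62 [202. 369.] z0 hit [0.546 0.373] surf [0.543 0.377 0.005]
coaster_square 0.58 [254. 202.] z0 hit [ 0.58 -0.11] surf [ 0.578 -0.097  0.007]
tray 0.89 [308. 169.] z0 hit [ 0.467 -0.315] surf [ 0.467 -0.306  0.006]
tray 0.23 [307. 255.] z0 hit [0.425 0.083] surf [0.423 0.101 0.014]
tray 0.16 [215. 245.] z0 hit [0.62  0.081] surf [0.618 0.086 0.005]
water_bottle 0.77 [228. 165.] z0 hit [ 0.708 -0.308] surf [ 0.695 -0.273  0.017]
water_bottle 0.31 [216. 242.] z0 hit [0.622 0.069] surf [0.62  0.075 0.005]
pliers 0.68 [ 96. 345.] z0 hit [0.724 0.359] surf [0.714 0.369 0.012]
```

View pics/scene0.png

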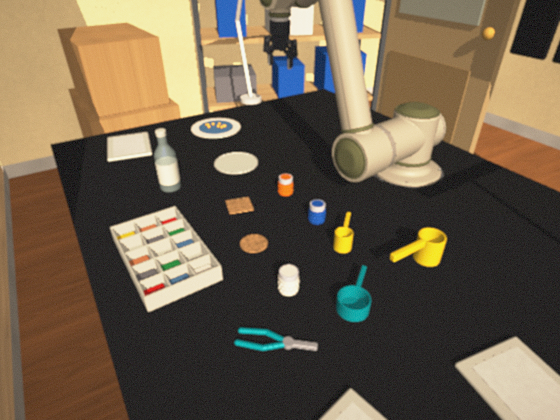

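View pics/side0.png

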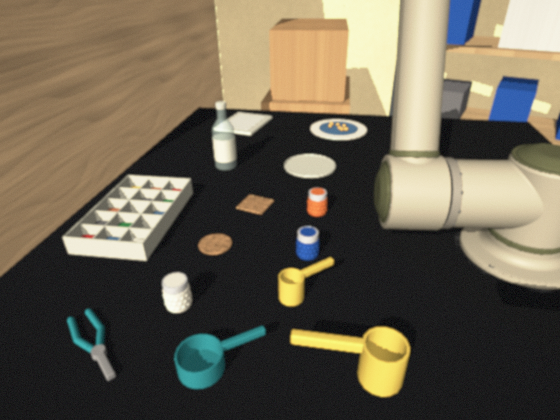

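Both views show the jars (orange at 284,187, blue 317,212, white 288,280 in scene). The teal scoop is at 353,302. There are two yellow scoops: the smaller one at 343,240 is the likely target, and the bigger one at 430,248 is the look-alike. Next I'll measure them from the depth clouds.

```bash
cat >> h.py <<'E'
from scipy.optimize import least_squares
def circ(p,r=None):
    c0=np.r_[(p.min(0)+p.max(0))/2,r or .03]
    f=(lambda q:np.hypot(*(p-q[:2]).T)-(r or q[2]))
    return least_squares(f,c0,loss='soft_l1',f_scale=.002).x
E
python3 - <<'E'
from h import *
s=env.observe(); print(s['time_s'],s['position'],np.round(s['tool_rot'],3).tolist(),s['grip_width'])
c=viewer.calibration('wrist'); R=np.array(c['R']);t=np.array(c['t']);T=np.array(s['tool_rot'])
print('wrist cam in tool',(T.T@(-R.T@t-s['position'])).round(4),(T.T@R.T).round(3).tolist(),c['fx'])
for cam in ('scene','side'):
    z=np.load(cam+'0.npz');W=z['W'];print(cam)
    for n,(x,y),r in [('or',(.43,-.08),.05),('bl',(.43,.09),.05),('wh',(.627,.258),.05),('sl',(.543,.372),.12),('ss',(.437,.206),.07),('big',(.29,.345),.13),('tray',(.462,-.325),.1),('cr',(.62,.077),.05),('cs',(.576,-.1),.06)]:
        m=np.hypot(W[...,0]-x,W[...,1]-y)<r
        P=W[m]; hi=P[P[:,2]>.0025]
        print(n,len(hi),'zpct',np.percentile(hi[:,2],[5,50,90,98]).round(3),'bb',hi[:,:2].min(0).round(3),hi[:,:2].max(0).round(3),'table med',np.median(P[P[:,2]<.0025][:,2]).round(4))
E
```

```text
1.1 [ 0.17500225 -0.52137274  0.20960957] [[0.948, 0.318, 0.0], [0.318, -0.948, 0.0], [0.0, -0.0, -1.0]] 0.08572523568165306
wrist cam in tool [ 7.170e-02 -1.000e-04 -1.649e-01] [[-0.001, -0.96, -0.28], [1.0, -0.001, -0.0], [0.0, -0.28, 0.96]] 304.22064687232626
scene
or 291 zpct [0.006 0.037 0.054 0.056] bb [ 0.404 -0.107] [ 0.454 -0.036] table med -0.0003
bl 364 zpct [0.005 0.037 0.054 0.055] bb [0.409 0.059] [0.478 0.124] table med -0.0003
wh 559 zpct [0.007 0.041 0.055 0.056] bb [0.581 0.224] [0.665 0.308] table med -0.0002
sl 1068 zpct [0.003 0.019 0.034 0.035] bb [0.453 0.266] [0.647 0.483] table med -0.0002
ss 468 zpct [0.006 0.034 0.048 0.049] bb [0.386 0.155] [0.5   0.247] table med -0.0003
big 1186 zpct [0.008 0.054 0.068 0.069] bb [0.221 0.238] [0.42  0.472] table med -0.0003
tray 465 zpct [0.003 0.004 0.006 0.007] bb [ 0.367 -0.417] [ 0.545 -0.239] table med 0.0006
cr 330 zpct [0.003 0.004 0.005 0.006] bb [0.583 0.035] [0.659 0.116] table med 0.0
cs 263 zpct [0.003 0.004 0.005 0.006] bb [ 0.537 -0.149] [ 0.617 -0.052] table med 0.0001
side
or 634 zpct [0.003 0.027 0.056 0.057] bb [ 0.382 -0.124] [ 0.479 -0.032] table med 0.0017
bl 790 zpct [0.003 0.034 0.056 0.057] bb [0.385 0.05 ] [0.477 0.133] table med 0.0016
wh 1274 zpct [0.003 0.031 0.056 0.057] bb [0.578 0.208] [0.675 0.307] table med 0.0016
sl 5187 zpct [0.003 0.004 0.034 0.036] bb [0.423 0.253] [0.663 0.463] table med 0.0015
ss 1561 zpct [0.003 0.023 0.049 0.051] bb [0.368 0.145] [0.506 0.275] table med 0.0015
big 5847 zpct [0.003 0.033 0.069 0.07 ] bb [0.161 0.216] [0.419 0.424] table med 0.0014
tray 1170 zpct [0.003 0.005 0.007 0.008] bb [ 0.363 -0.422] [ 0.561 -0.226] table med 0.0017
cr 669 zpct [0.003 0.006 0.007 0.008] bb [0.57  0.028] [0.67  0.127] table med 0.0017
cs 589 zpct [0.003 0.006 0.007 0.008] bb [ 0.518 -0.159] [ 0.635 -0.042] table med 0.0018
```

Call:
move_arm:
  plan: "0 0 -0.045 0 0 0.162 0.085; 0 0 -0.045 0 0 0.162 0.085; 0.03 -0.045 0 0 0 0 0.085; 0.03 -0.045 0 0 0 0 0.085; 0.03 -0.045 0 0 0 0 0.085; 0.03 -0.045 0 0 0 0 0.085; 0.03 -0.045 0 0 0 0 0.085; 0.03 -0.045 0 0 0 0 0.085; 0.03 -0.045 0 0 0 0 0.085; 0.03 -0.045 0 0 0 0 0.085; 0.03 -0.045 0 0 0 0 0.085; 0.03 -0.045 0 0 0 0 0.085"

```text
time_s: 2.6
position: [0.4759, -0.0698, 0.2998]
tool_rot: [[1.0, -0.0, 0.0], [-0.0, -1.0, -0.0], [0.0, 0.0, -1.0]]
ft_force: [0.2, -0.0, -0.2]
grip_width: 0.0849
gripper_force: 0.0
```

Call:
move_arm:
  plan: "0 0 0 0 0 0 0.085; 0 0 0 0 0 0 0.085"

```text
time_s: 2.85
position: [0.4749, -0.0716, 0.2995]
tool_rot: [[1.0, 0.0, -0.0], [0.0, -1.0, -0.0], [-0.0, 0.0, -1.0]]
ft_force: [-0.7, -1.1, 0.2]
grip_width: 0.085
gripper_force: 0.0
```

Run:
```python
from h import *
s=env.observe(); print(s['time_s'],s['position'])
c,im,d=snap('wrist','w1'); np.savez('w1.npz',im=im,d=d,R=c['R'],t=c['t'],K=[c['fx'],c['fy'],c['cx'],c['cy']])
```

```text
2.85 [ 0.47490814 -0.07162154  0.29954177]
```

View pics/w1.png

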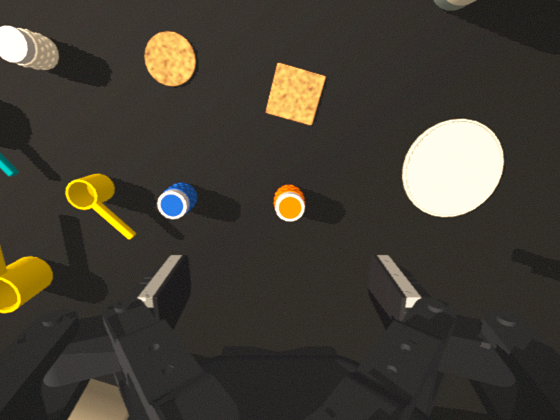

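The view shows the round coaster at (170,58), the square coaster at (296,94), the tray at (453,167) and the orange, blue and white lids at (290,206), (174,204) and (13,44). The small scoop is at (88,192). I'll take a second view further left.

Call:
move_arm:
  plan: "0 -0.05 0 0 0 0 0.085; 0 -0.05 0 0 0 0 0.085; 0 -0.05 0 0 0 0 0.085; 0 -0.05 0 0 0 0 0.085; 0 -0.05 0 0 0 0 0.085; 0 0 0 0 0 0 0.085; 0 0 0 0 0 0 0.085"

```text
time_s: 3.78
position: [0.4753, 0.1773, 0.2997]
tool_rot: [[1.0, -0.002, 0.0], [-0.002, -1.0, -0.0], [0.0, 0.0, -1.0]]
ft_force: [-0.3, -0.3, 0.3]
grip_width: 0.0851
gripper_force: 0.0
```

Run:
```python
from h import *
s=env.observe(); print(s['time_s'],s['position'])
c,im,d=snap('wrist','w2'); np.savez('w2.npz',im=im,d=d,R=c['R'],t=c['t'],K=[c['fx'],c['fy'],c['cx'],c['cy']])
```

```text
3.775 [0.47528047 0.17727302 0.29965811]
```

View pics/w2.png

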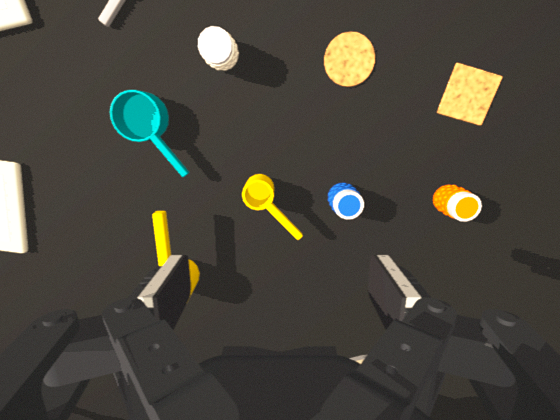

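The teal scoop is at (140,116) with its handle to (185,173). The small scoop is at (259,192) with its handle to (300,237). The coasters are at (350,58) and (470,94).

```bash
cat >> h.py <<'E'
def planehit(c,m,z):
    v,u=np.nonzero(m); r=np.stack([(u-c['cx'])/c['fx'],(v-c['cy'])/c['fy'],np.ones(len(u))],-1)@np.array(c['R'])
    o=-np.array(c['R']).T@np.array(c['t']); return (o+r*((z-o[2])/r[:,2])[:,None])[:,:2]
def near(W,x,y,r): return np.hypot(W[...,0]-x,W[...,1]-y)<r
def lid(c,W,x,y,h=.054):
    m=near(W,x,y,.04)&(abs(W[...,2]-h)<.004)
    if m.sum()<30: return None
    p=planehit(c,m,h); q=p[cv2.convexHull(p.astype(np.float32),returnPoints=False)[:,0]]
    return np.r_[circ(q),np.median(W[m][:,2]),m.sum()]
def flat(c,W,im,x,y,r,z,hsvlo,hsvhi):
    hsv=cv2.cvtColor(im,cv2.COLOR_RGB2HSV); m=near(W,x,y,r)&(cv2.inRange(hsv,hsvlo,hsvhi)>0)&(abs(W[...,2])<.012)
    p=planehit(c,m,z); q=cv2.convexHull(p.astype(np.float32))[:,0]
    return q,np.median(W[m][:,2])
def scoop(c,W,x,y,h,R):
    m=near(W,x,y,.13)&(abs(W[...,2]-h)<.003)
    p=planehit(c,m,h); k=np.hypot(p[:,0]-x,p[:,1]-y)<R+.006
    q=circ(p[k],R-.0015)
    for _ in range(3):
        dd=np.hypot(*(p-q[:2]).T); q=circ(p[abs(dd-R+.0015)<.004],R-.0015)
    dd=np.hypot(*(p-q[:2]).T); H=p[(dd>R+.008)&(dd<R+.07)]
    D=H-q[:2]; vx=cv2.fitLine(H.astype(np.float32),cv2.DIST_HUBER,0,.01,.01).ravel()
    a=np.degrees(np.arctan2(*D.mean(0)[::-1]))
    l=np.degrees(np.arctan2(vx[1],vx[0])); l+=180*round((a-l)/180)
    return np.round(np.r_[q[:2],np.median(W[m][:,2])],4),'yaw',round(a,1),'line',round(l,1),'reach',np.hypot(*D.T).max().round(4),len(H)
E
python3 - <<'E'
from h import *
for n in ('w1','w2'):
    z=np.load(n+'.npz'); K=z['K']; c=dict(fx=K[0],fy=K[1],cx=K[2],cy=K[3],R=z['R'],t=z['t']); W=cloud(c,z['d']); im=z['im']
    tb=W[(abs(W[...,2])<.01)]; print(n,'table',np.median(tb[:,2]).round(4))
    for nm,x,y in (('or',.43,-.08),('bl',.43,.09),('wh',.627,.258)):
        l=lid(c,W,x,y); print(nm, None if l is None else l.round(4))
    q,h=flat(c,W,im,.62,.077,.06,.004,(5,60,80),(25,255,255)); C=circ(q); print('round',C.round(4),h.round(4))
    q,h=flat(c,W,im,.576,-.1,.07,.004,(5,60,80),(25,255,255)); S=cv2.minAreaRect(q.astype(np.float32)); print('square',np.round(S[0],4),np.round(S[1],4),S[2],h.round(4)); print('dist',np.hypot(*(C[:2]-S[0])).round(4),'dir',np.degrees(np.arctan2(S[0][1]-C[1],S[0][0]-C[0])))
    try:
        q,h=flat(c,W,im,.462,-.325,.11,.006,(0,0,120),(179,90,255)); print('tray',circ(q).round(4),h.round(4))
    except Exception as e: print('tray',e)
    for nm,x,y,hh,R in (('ss',.437,.206,.048,.022),('sl',.543,.372,.034,.034)):
        try: print(nm,scoop(c,W,x,y,hh,R))
        except Exception as e: print(nm,'fail',str(e)[:60])
E
```

```text
w1 table 0.0006
or [ 4.236e-01 -8.680e-02  2.020e-02  5.470e-02  6.330e+02]
bl [4.271e-01 7.830e-02 2.060e-02 5.480e-02 6.540e+02]
wh [6.301e-01 2.530e-01 2.050e-02 5.490e-02 9.310e+02]
round [0.6222 0.0803 0.0356] 0.0046
square [ 0.576  -0.0933] [0.0724 0.0717] 74.92400360107422 0.0045
dist 0.1796 dir -104.92014592764396
tray [ 0.4681 -0.334   0.0759] 0.0035
ss (array([0.4404, 0.2062, 0.0481]), 'yaw', np.float64(-136.8), 'line', np.float32(-137.0), 'reach', np.float64(0.0892), 301)
sl fail zero-size array to reduction operation minimum which has no 
w2 table 0.0005
or [ 4.234e-01 -8.550e-02  2.070e-02  5.450e-02  6.660e+02]
bl [4.268e-01 7.960e-02 2.020e-02 5.460e-02 6.420e+02]
wh [6.303e-01 2.553e-01 2.020e-02 5.490e-02 9.740e+02]
round [0.6219 0.0806 0.0359] 0.0043
square [ 0.5759 -0.0928] [0.0736 0.072 ] 74.8561019897461 0.0042
dist 0.1794 dir -104.88184770917206
tray 'NoneType' object is not subscriptable
ss (array([0.4403, 0.2072, 0.0481]), 'yaw', np.float64(-136.7), 'line', np.float32(-137.5), 'reach', np.float64(0.0893), 268)
sl (array([0.5472, 0.3719, 0.0343]), 'yaw', np.float64(-143.2), 'line', np.float32(-143.2), 'reach', np.float64(0.1014), 314)
```

Call:
move_arm:
  plan: "-0.009 0.044 0.03 0 0 0 0.085; -0.009 0.044 0.03 0 0 0 0.085; -0.009 0.044 0.03 0 0 0 0.085; -0.009 0.044 0.03 0 0 0 0.085; -0.008 0.044 0.03 0 0 0 0.085; -0.008 0.044 0.03 0 0 0 0.085; 0 0 0 0 0 0 0.085; 0 0 0.04 0 0 0 0.085; 0 0 0.04 0 0 0 0.085; 0 0 0.03 0 0 0 0.085; 0 0 0 0 0 0 0.085"

```text
time_s: 5.2
position: [0.4224, -0.0854, 0.0091]
tool_rot: [[1.0, -0.001, -0.002], [-0.001, -1.0, 0.001], [-0.002, -0.001, -1.0]]
ft_force: [-0.1, 0.4, 0.7]
grip_width: 0.0854
gripper_force: 0.0
```

Call:
move_arm:
  plan: "0 0 0 0 0 0 0.03; 0 0 0 0 0 0 0.03; 0 0 0 0 0 0 0.03; 0 0 0 0 0 0 0.03; 0 0 0 0 0 0 0.03; 0 0 0 0 0 0 0.03"
  grip_force: 30

```text
time_s: 5.95
position: [0.4237, -0.0857, 0.011]
tool_rot: [[1.0, -0.0, 0.002], [-0.0, -1.0, -0.001], [0.002, 0.001, -1.0]]
ft_force: [-1.3, 0.6, 9.5]
grip_width: 0.0421
gripper_force: 29.0
```

Call:
move_arm:
  plan: "0 0 -0.03 0 0 0 0.03; 0 0 -0.05 0 0 0 0.03; 0.03 -0.025 -0.02 0 0 0 0.03; 0.04 -0.033 0 0 0 0 0.03; 0.04 -0.033 0 0 0 0 0.03; 0.04 -0.033 0 0 0 0 0.03; 0.03 -0.025 0 0 0 0 0.03; 0.018 -0.017 0 0 0 0 0.03; 0 0 0.035 0 0 0 0.03; 0 0 0.03 0 0 0 0.03; 0 0 0.015 0 0 0 0.03; 0 0 0 0 0 0 0.03"

```text
time_s: 7.45
position: [0.6209, 0.0805, 0.0295]
tool_rot: [[1.0, -0.0, -0.001], [-0.0, -1.0, 0.0], [-0.001, -0.0, -1.0]]
ft_force: [-0.2, -0.5, -0.4]
grip_width: 0.0418
gripper_force: 30.8
```

Call:
move_arm:
  plan: "0.001 0 0.008 0 0 0 0.03; 0 0 0.006 0 0 0 0.03; 0 0 0 0 0 0 0.03; 0 0 0 0 0 0 0.03"

```text
time_s: 7.95
position: [0.6222, 0.0805, 0.0159]
tool_rot: [[1.0, -0.0, 0.0], [-0.0, -1.0, -0.0], [0.0, 0.0, -1.0]]
ft_force: [-0.7, -0.4, -0.9]
grip_width: 0.0419
gripper_force: 30.8
```

Run:
```python
from h import *
c,im,d=snap('wrist','w3'); W=cloud(c,d); s=env.observe(); print(s['position'],s['ft_force'])
for h in (.054,.058): 
    l=lid(c,W,.622,.08,h); print(None if l is None else l.round(4))
```

```text
[0.62222017 0.08050878 0.01588941] [ 0.58308904  0.13063201 -0.52943989]
[6.255e-01 7.920e-02 2.810e-02 5.450e-02 1.175e+03]
[6.248e-01 8.040e-02 2.540e-02 5.940e-02 6.542e+03]
```

Call:
move_arm:
  plan: "0 0 0.001 0 0 0 0.03; 0 0 0 0 0 0 0.03; 0 0 0 0 0 0 0.055; 0 0 0 0 0 0 0.07; 0 0 0 0 0 0 0.075; 0 0 0 0 0 0 0.08; 0 0 -0.04 0 0 0 0.085; 0 0 -0.05 0 0 0 0.085; 0 0 -0.05 0 0 0 0.085; -0.02 0 -0.05 0 0 0 0.085; 0 0 0 0 0 0 0.085; 0 0 0 0 0 0 0.085"

```text
time_s: 9.5
position: [0.6018, 0.0805, 0.2039]
tool_rot: [[1.0, -0.0, -0.001], [-0.0, -1.0, 0.0], [-0.001, -0.0, -1.0]]
ft_force: [0.1, 0.1, 0.1]
grip_width: 0.085
gripper_force: 0.0
```

```bash
cat >> h.py <<'E'
def report(fn=None):
    s=env.observe(); c,im,d=snap('wrist',fn); W=cloud(c,d); print(s['time_s'],s['position'],'table',np.median(W[abs(W[...,2])<.003][:,2]).round(4))
    hsv=cv2.cvtColor(im,cv2.COLOR_RGB2HSV)
    return c,im,W,hsv
def disc(c,W,hsv,lo,hi,x,y,h,r=.05):
    m=near(W,x,y,r)&(abs(W[...,2]-h)<.005)&(cv2.inRange(hsv,lo,hi)>0)
    if m.sum()<30: return None
    p=planehit(c,m,h); return np.r_[circ(cv2.convexHull(p.astype(np.float32))[:,0]),np.median(W[m][:,2])].round(4)
E
python3 - <<'E'
from h import *
c,im,W,hsv=report('w4')
for h in (.058,): print(lid(c,W,.622,.08,h))
q,h=flat(c,W,im,.576,-.093,.07,.004,(5,60,80),(25,255,255)); S=cv2.minAreaRect(q.astype(np.float32)); print(S)
q,h=flat(c,W,im,.622,.08,.06,.004,(5,60,80),(25,255,255)); print(circ(q))
print(lid(c,W,.427,.079))
E
```

```text
9.5 [0.6018171  0.08051233 0.2039395 ] table 0.0005
[6.21502089e-01 8.03883805e-02 2.01233586e-02 5.87338468e-02
 1.21200000e+03]
((0.5761131644248962, -0.09294656664133072), (0.07276740670204163, 0.07157410681247711), 74.90279388427734)
[0.62229982 0.08048478 0.03566593]
[4.27816012e-01 7.92170464e-02 2.08203713e-02 5.46012454e-02
 7.86000000e+02]
```

View pics/w4.png

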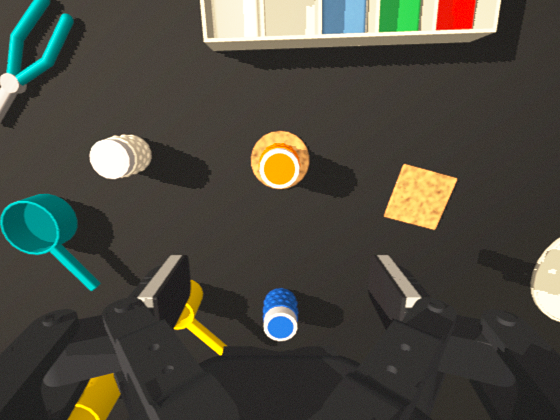

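Orange stands at (0.6215, 0.0804), within 1 mm of the coaster centre. Blue is next.

Call:
move_arm:
  plan: "-0.044 0 0.02 0 0 0 0.085; -0.044 0 0.02 0 0 0 0.085; -0.044 0 0.02 0 0 0 0.085; -0.042 0.001 0.02 0 0 0 0.085; 0 0 0 0 0 0 0.085; 0 0 0.04 0 0 0 0.085; 0 0 0.04 0 0 0 0.085; 0 0 0.033 0 0 0 0.085; 0 0 0 0 0 0 0.03; 0 0 0 0 0 0 0.03; 0 0 0 0 0 0 0.03; 0 0 0 0 0 0 0.03"

```text
time_s: 11.05
position: [0.4292, 0.0794, 0.0129]
tool_rot: [[1.0, -0.0, 0.003], [-0.0, -1.0, -0.0], [0.003, 0.0, -1.0]]
ft_force: [-0.1, -1.0, 7.5]
grip_width: 0.0418
gripper_force: 30.3
```

Call:
move_arm:
  plan: "0 0 0 0 0 0 0.03; 0 0 0 0 0 0 0.03; 0 0 0 0 0 0 0.03"

```text
time_s: 11.42
position: [0.4292, 0.0794, 0.0129]
tool_rot: [[1.0, -0.0, 0.003], [-0.0, -1.0, -0.0], [0.003, 0.0, -1.0]]
ft_force: [0.7, -0.4, 8.1]
grip_width: 0.0417
gripper_force: 30.3
```

Call:
move_arm:
  plan: "0 0 -0.03 0 0 0 0.03; 0 0 -0.05 0 0 0 0.03; 0.02 0.022 -0.02 0 0 0 0.03; 0.03 0.035 0 0 0 0 0.03; 0.03 0.035 0 0 0 0 0.03; 0.03 0.035 0 0 0 0 0.03; 0.025 0.03 0 0 0 0 0.03; 0.013 0.015 0 0 0 0 0.03; 0 0 0.035 0 0 0 0.03; 0 0 0.03 0 0 0 0.03; 0 0 0.015 0 0 0 0.03; 0 0 0 0 0 0 0.03"

```text
time_s: 12.92
position: [0.5759, -0.0924, 0.0315]
tool_rot: [[1.0, -0.0, -0.001], [-0.0, -1.0, 0.0], [-0.001, -0.0, -1.0]]
ft_force: [-0.8, -0.9, -0.1]
grip_width: 0.0415
gripper_force: 30.7
```

Call:
move_arm:
  plan: "0 0.001 0.008 0 0 0 0.03; 0 0 0.0065 0 0 0 0.03; 0 0 0 0 0 0 0.03; 0 0 0 0 0 0 0.03; 0 0 0 0 0 0 0.055; 0 0 0 0 0 0 0.07; 0 0 0 0 0 0 0.075; 0 0 0 0 0 0 0.08; 0 0 -0.04 0 0 0 0.085; 0 0 -0.05 0 0 0 0.085; 0 0 -0.05 0 0 0 0.085; 0 0 -0.05 0 0 0 0.085"

```text
time_s: 14.42
position: [0.5758, -0.0934, 0.2088]
tool_rot: [[1.0, -0.0, 0.0], [-0.0, -1.0, 0.0], [0.0, -0.0, -1.0]]
ft_force: [0.6, -0.0, 0.1]
grip_width: 0.0851
gripper_force: 0.0
```

Call:
move_arm:
  plan: "0 -0.04 0 0 0 0 0.085; 0 -0.06 0 0 0 0 0.085; 0 -0.06 0 0 0 0 0.085; 0 -0.04 0 0 0 0 0.085; 0 0 0 0 0 0 0.085; 0 0 0 0 0 0 0.085"

```text
time_s: 15.18
position: [0.5761, 0.106, 0.207]
tool_rot: [[1.0, -0.0, -0.0], [-0.0, -1.0, -0.0], [-0.0, 0.0, -1.0]]
ft_force: [0.6, -0.7, -0.3]
grip_width: 0.0849
gripper_force: 0.0
```

Run:
```python
from h import *
c,im,W,hsv=report('w5')
for x,y,h in ((.622,.08,.058),(.576,-.093,.058),(.63,.254,.054)): print(lid(c,W,x,y,h))
q,h=flat(c,W,im,.622,.08,.06,.004,(5,60,80),(25,255,255)); print(circ(q))
for nm,x,y,hh,R in (('ss',.4403,.2066,.048,.022),('sl',.547,.372,.034,.034)):
    try: print(nm,scoop(c,W,x,y,hh,R))
    except Exception as e: print(nm,'fail',str(e)[:60])
```

```text
15.175 [0.57612042 0.10603806 0.20702804] table 0.0005
[6.21468847e-01 8.05099999e-02 1.99603188e-02 5.87542058e-02
 1.26300000e+03]
[ 5.73535804e-01 -9.22926485e-02  2.08171507e-02  5.85793647e-02
  1.19100000e+03]
[6.30615932e-01 2.54851019e-01 2.05251426e-02 5.47812631e-02
 1.32700000e+03]
[0.62227153 0.08046872 0.03572464]
ss (array([0.4408, 0.207 , 0.048 ]), 'yaw', np.float64(-136.7), 'line', np.float32(-137.1), 'reach', np.float64(0.0894), 361)
sl (array([0.5477, 0.3716, 0.0341]), 'yaw', np.float64(-143.0), 'line', np.float32(-143.1), 'reach', np.float64(0.1013), 427)
```

View pics/w5.png

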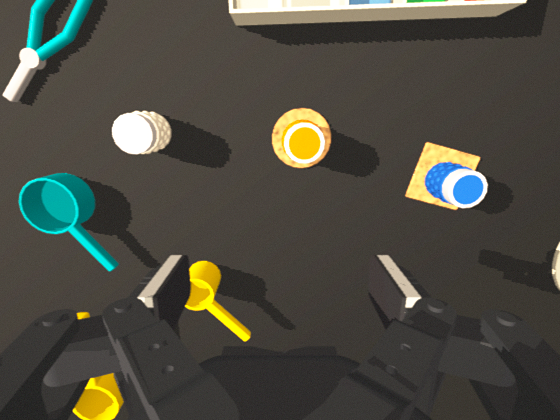

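Blue looks about 2.5 mm off in x, so I'll take a closer look and correct it.

Call:
move_arm:
  plan: "0 0.04 0 0 0 0 0.085; -0.01 0.06 0 0 0 0 0.085; -0.01 0.06 0 0 0 0 0.085; 0 0.039 0 0 0 0 0.085; 0 0 0 0 0 0 0.085; 0 0 0 0 0 0 0.085"

```text
time_s: 15.98
position: [0.5559, -0.0928, 0.2071]
tool_rot: [[1.0, -0.001, -0.0], [-0.001, -1.0, 0.0], [-0.0, -0.0, -1.0]]
ft_force: [-0.6, 0.4, 0.2]
grip_width: 0.0848
gripper_force: 0.0
```

Run:
```python
from h import *
c,im,W,hsv=report()
for x,y,h in ((.622,.08,.058),(.576,-.093,.058)): print(lid(c,W,x,y,h))
q,h=flat(c,W,im,.622,.08,.06,.004,(5,60,80),(25,255,255)); print(circ(q))
m=near(W,.576,-.093,.07)&(abs(W[...,2]-.0045)<.002)&(cv2.inRange(hsv,(5,60,60),(25,255,255))>0)
print(cv2.minAreaRect(planehit(c,m,.004).astype(np.float32)))
q,h=flat(c,W,im,.468,-.334,.11,.006,(0,0,120),(179,90,255)); print('tray',circ(q).round(4),h.round(4))
```

```text
15.975 [ 0.55587994 -0.09281446  0.20710061] table 0.0005
[6.21249476e-01 7.93238220e-02 2.06142047e-02 5.88565700e-02
 1.40600000e+03]
[ 5.73366103e-01 -9.35480898e-02  2.00969185e-02  5.87888890e-02
  1.18200000e+03]
[0.62231602 0.08007697 0.03519094]
((0.5761954188346863, -0.09396958351135254), (0.07057085633277893, 0.06971193104982376), 74.90521240234375)
tray [ 0.4683 -0.3338  0.0757] 0.0034
```

Call:
move_arm:
  plan: "0.01 0 0.05 0 0 0 0.085; 0.0085 0 0.05 0 0 0 0.085; 0 0 0.04 0 0 0 0.085; 0 0 0.04 0 0 0 0.085; 0 0 0.01 0 0 0 0.085; 0 0 0 0 0 0 0.03; 0 0 0 0 0 0 0.03; 0 0 0 0 0 0 0.03; 0 0 0 0 0 0 0.03; 0 0 0 0 0 0 0.03; 0 0 0 0 0 0 0.03"

```text
time_s: 17.4
position: [0.5755, -0.0927, 0.0191]
tool_rot: [[1.0, -0.0, 0.003], [-0.0, -1.0, -0.001], [0.003, 0.001, -1.0]]
ft_force: [-0.2, 1.1, 6.3]
grip_width: 0.0407
gripper_force: 29.5
```

Call:
move_arm:
  plan: "0 0 -0.005 0 0 0 0.03; 0.0025 0 0 0 0 0 0.03; 0 0 0 0 0 0 0.03"

```text
time_s: 17.77
position: [0.5773, -0.0925, 0.0222]
tool_rot: [[1.0, -0.0, 0.0], [-0.0, -1.0, -0.0], [0.0, 0.0, -1.0]]
ft_force: [-0.1, -0.9, -0.6]
grip_width: 0.0404
gripper_force: 30.4
```

Call:
move_arm:
  plan: "0 0 0.005 0 0 0 0.03; 0 0 0 0 0 0 0.03; 0 0 0 0 0 0 0.055; 0 0 0 0 0 0 0.07; 0 0 0 0 0 0 0.08; 0 0 -0.04 0 0 0 0.085; 0 0 -0.05 0 0 0 0.085; -0.02 0 -0.05 0 0 0 0.085; 0 0 -0.05 0 0 0 0.085; 0 0 0 0 0 0 0.085; 0 0 0 0 0 0 0.085"

```text
time_s: 19.15
position: [0.5567, -0.0924, 0.2062]
tool_rot: [[1.0, -0.0, -0.001], [-0.0, -1.0, 0.001], [-0.001, -0.001, -1.0]]
ft_force: [-0.0, 0.2, -0.7]
grip_width: 0.0848
gripper_force: 0.0
```

Run:
```python
from h import *
c,im,W,hsv=report()
for x,y,h in ((.622,.08,.058),(.576,-.093,.058)): print(lid(c,W,x,y,h))
```

```text
19.15 [ 0.55670489 -0.09235001  0.20620495] table 0.0005
[6.21638828e-01 7.94014196e-02 2.06427570e-02 5.88081170e-02
 1.41000000e+03]
[ 5.75262960e-01 -9.27115359e-02  2.01234753e-02  5.87602384e-02
  1.18900000e+03]
```

Call:
move_arm:
  plan: "0.0105 -0.04 0 0 0 0 0.085; 0.0105 -0.05 0 0 0 0 0.085; 0.0105 -0.055 0 0 0 0 0.085; 0.0105 -0.055 0 0 0 0 0.085; 0.0105 -0.055 0 0 0 0 0.085; 0.0105 -0.05 0 0 0 0 0.085; 0.0105 -0.042 0.04 0 0 0 0.085; 0 0 0 0 0 0 0.085; 0 0 0.05 0 0 0 0.085; 0 0 0.05 0 0 0 0.085; 0 0 0.04 0 0 0 0.085; 0 0 0 0 0 0 0.085"

```text
time_s: 20.7
position: [0.629, 0.2532, 0.0241]
tool_rot: [[1.0, -0.001, -0.007], [-0.001, -1.0, -0.002], [-0.007, 0.002, -1.0]]
ft_force: [0.1, 0.2, 0.7]
grip_width: 0.0849
gripper_force: 0.0
```

Call:
move_arm:
  plan: "0 0 0.015 0 0 0 0.085; 0 0 0 0 0 0 0.03; 0 0 0 0 0 0 0.03; 0 0 0 0 0 0 0.03; 0 0 0 0 0 0 0.03; 0 0 0 0 0 0 0.03; 0 0 0 0 0 0 0.03"

```text
time_s: 21.58
position: [0.6312, 0.2546, 0.0136]
tool_rot: [[1.0, -0.0, 0.002], [-0.0, -1.0, 0.0], [0.002, -0.0, -1.0]]
ft_force: [-0.8, -0.1, 6.9]
grip_width: 0.0415
gripper_force: 29.8
```

Call:
move_arm:
  plan: "0 0 -0.04 0 0 0 0.03; 0 0 -0.05 0 0 0 0.03; -0.003 0.03 -0.02 0 0 0 0.03; -0.006 0.05 0 0 0 0 0.03; -0.006 0.05 0 0 0 0 0.03; -0.006 0.05 0 0 0 0 0.03; -0.006 0.05 0 0 0 0 0.03; -0.0044 0.0309 0 0 0 0 0.03; 0 0 0 0 0 0 0.03; 0 0 0.05 0 0 0 0.03; 0 0 0.04 0 0 0 0.03; 0 0 0 0 0 0 0.03"

```text
time_s: 23.08
position: [0.5977, -0.0052, 0.03]
tool_rot: [[1.0, 0.001, -0.005], [0.001, -1.0, 0.001], [-0.005, -0.001, -1.0]]
ft_force: [0.3, 0.8, -0.8]
grip_width: 0.0416
gripper_force: 30.7
```

Call:
move_arm:
  plan: "0 0 0.008 0 0 0 0.03; 0 0 0.007 0 0 0 0.03; 0 0 0 0 0 0 0.03; 0 0 0 0 0 0 0.03"

```text
time_s: 23.58
position: [0.5995, -0.0064, 0.0177]
tool_rot: [[1.0, -0.0, 0.001], [-0.0, -1.0, -0.0], [0.001, 0.0, -1.0]]
ft_force: [-0.4, -0.1, -0.3]
grip_width: 0.0416
gripper_force: 30.7
```

Call:
move_arm:
  plan: "0 0 0.004 0 0 0 0.03; 0 0 0 0 0 0 0.03; 0 0 0 0 0 0 0.03; 0 0 0 0 0 0 0.05; 0 0 0 0 0 0 0.058; 0 0 0 0 0 0 0.058; 0 0 -0.03 0 0 0 0.058; 0 0 -0.05 0 0 0 0.058; -0.02 0 -0.05 0 0 0 0.085; 0 0 -0.06 0 0 0 0.085; 0 0 0 0 0 0 0.085; 0 0 0 0 0 0 0.085"

```text
time_s: 25.08
position: [0.5788, -0.0063, 0.2024]
tool_rot: [[1.0, -0.0, -0.001], [-0.0, -1.0, 0.0], [-0.001, -0.0, -1.0]]
ft_force: [-0.5, -0.4, -0.2]
grip_width: 0.0849
gripper_force: 0.0
```

Run:
```python
from h import *
c,im,W,hsv=report('w6')
P=[lid(c,W,x,y,h) for x,y,h in ((.622,.08,.058),(.576,-.093,.058),(.599,-.006,.054))]
print(np.round(P,4)); print('mid err',(P[2]-(P[0]+P[1])/2)[:2])
```

```text
25.075 [ 0.57883202 -0.00630539  0.20241126] table 0.0005
[[ 6.215e-01  8.010e-02  2.020e-02  5.880e-02  1.309e+03]
 [ 5.754e-01 -9.220e-02  2.030e-02  5.870e-02  1.165e+03]
 [ 5.991e-01 -6.700e-03  2.010e-02  5.480e-02  1.190e+03]]
mid err [ 0.00065511 -0.0006643 ]
```

View pics/w6.png

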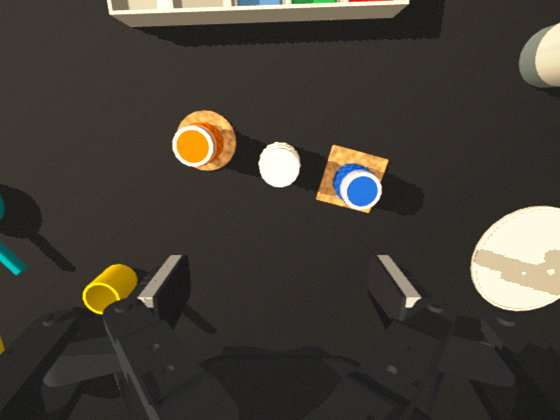

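The three jars are in line, with white within 1 mm of midway. Now the large scoop: grip point (0.501, 0.337), tool yaw 36.9°.

Call:
move_arm:
  plan: "-0.011 -0.043 0 0 0 0 0.085; -0.011 -0.05 0 0 0 0 0.085; -0.011 -0.05 0 0 0 0 0.085; -0.011 -0.05 0 0 0 0 0.085; -0.011 -0.05 0 0 0 0 0.085; -0.011 -0.05 0 0 0 0 0.085; -0.012 -0.05 0 0 0 0 0.085; 0 0 0.02 0 0 -0.161 0.085; 0 0 0.02 0 0 -0.161 0.085; 0 0 0.02 0 0 -0.161 0.085; 0 0 0.02 0 0 -0.161 0.085; 0 0 0 0 0 0 0.085"

```text
time_s: 26.62
position: [0.5001, 0.3361, 0.1204]
tool_rot: [[0.801, 0.599, -0.005], [0.599, -0.801, -0.002], [-0.006, -0.001, -1.0]]
ft_force: [1.1, 1.4, 0.6]
grip_width: 0.0851
gripper_force: 0.0
```

Call:
move_arm:
  plan: "0 0 0 0 0 0 0.085; 0 0 0 0 0 0 0.085"

```text
time_s: 26.88
position: [0.5016, 0.3368, 0.1238]
tool_rot: [[0.801, 0.599, 0.001], [0.599, -0.801, 0.0], [0.001, 0.0, -1.0]]
ft_force: [0.1, -0.2, -0.6]
grip_width: 0.0851
gripper_force: 0.0
```

Run:
```python
from h import *
c,im,W,hsv=report('w7')
S=scoop(c,W,.5475,.3718,.034,.034); print(S)
s=env.observe();a=np.radians(S[2]);g=S[0][:2]+.058*np.array([np.cos(a),np.sin(a)])
T=np.array(s['tool_rot']);print('q',np.round(s['q'],1),'yaw',np.degrees(np.arctan2(T[1,0],T[0,0])),'tool delta',T.T@np.r_[g-s['position'][:2],.010-s['position'][2]])
```

```text
26.875 [0.50155048 0.3367568  0.12377209] table 0.0005
(array([0.5473, 0.373 , 0.0343]), 'yaw', np.float64(-143.3), 'line', np.float32(-143.4), 'reach', np.float64(0.1009), 700)
q [22.7 31.2 73.2 -0.  75.6 75.9] yaw 36.81219622415211 tool delta [ 0.00025898 -0.0017453   0.11377309]
```

Call:
move_arm:
  plan: "0 -0.001 0.04 0 0 0 0.085; 0 0 0.04 0 0 0 0.085; 0 0 0.033 0 0 0 0.06; 0 0 0 0 0 0 0.03; 0 0 0 0 0 0 0; 0 0 0 0 0 0 0; 0 0 0 0 0 0 0; 0 0 0 0 0 0 0; 0 0 0 0 0 0 0; 0 0 0 0 0 0 0; 0 0 0 0 0 0 0"
  grip_force: 50

```text
time_s: 28.3
position: [0.5006, 0.3373, 0.0109]
tool_rot: [[0.8, 0.6, 0.0], [0.6, -0.8, -0.0], [0.0, 0.0, -1.0]]
ft_force: [-2.7, -1.7, 5.9]
grip_width: 0.0051
gripper_force: 50.0
```

Run:
```python
from h import *
c,im,W,hsv=report()
s=env.observe();T=np.array(s['tool_rot']);p=np.array(s['position']);print('yaw',np.degrees(np.arctan2(T[1,0],T[0,0])),s['ft_force'],s['grip_width'])
tr=np.array([.4683,-.3339])
for yaw in (-32.5,):
    a=np.radians(yaw); print('tcp target',tr-.058*np.array([np.cos(a),np.sin(a)]))
```

```text
28.3 [0.50063294 0.33732593 0.01091389] table 0.0005
yaw 36.891849061250454 [-2.74035358 -2.13648791  6.37355642] 0.004974711774267029
tcp target [ 0.4193833  -0.30273662]
```

Call:
move_arm:
  plan: "0 0 -0.02 0 0 0 0; 0 0 -0.04 0 0 0 0; 0 0 -0.05 0 0 0 0; 0 0 -0.03 0 0 0 0; 0 0 0 0 0 0 0; 0 0 0 0 0 0 0"

```text
time_s: 29.1
position: [0.5002, 0.3372, 0.1491]
tool_rot: [[0.8, 0.6, -0.002], [0.6, -0.8, -0.001], [-0.002, -0.0, -1.0]]
ft_force: [-0.2, 0.8, -0.3]
grip_width: 0.0001
gripper_force: 0.0
```

Run:
```python
from h import *
c,im,W,hsv=report('w8')
s=env.observe(); T=np.array(s['tool_rot'])
m=(cv2.inRange(hsv,(80,100,60),(100,255,255))>0)&(W[...,2]>.1)&(W[...,2]<.25)
P=(W[m]-s['position'])@T; print(m.sum(),P.min(0),P.max(0), np.percentile(P[:,2],[1,5,50,95]),s['grip_width'])
```

```text
29.1 [0.50020723 0.33720471 0.14906448] table 0.0005Traceback (most recent call last):
  File "<stdin>", line 5, in <module>
    return umr_minimum(a, axis, None, out, keepdims, initial, where)
ValueError: zero-size array to reduction operation minimum which has no identity
```

View pics/w8.png

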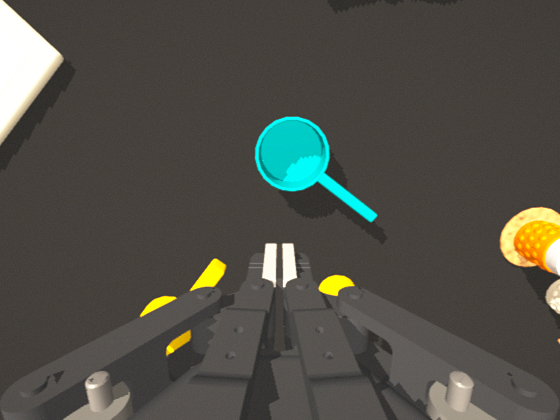

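The image shows the scoop still on the table, with its cup at (292,153) and its handle turned to (375,217). The grip slipped off, so I'll measure it again.

```bash
python3 - <<'E'
from h import *
c,im,W,hsv=report()
m=(cv2.inRange(hsv,(80,100,60),(100,255,255))>0)&near(W,.55,.37,.2)&(W[...,2]<.1); print(W[m].min(0),W[m].max(0))
cx=circ(planehit(c,m,.034)); print(cx)
for x,y in ((.555,.375),(.56,.365),(.55,.38)):
  S=scoop(c,W,x,y,.034,.034); print(S)
E
python3 - <<'E'
from h import *
# where was the grip? compare last pre-grasp picture in tool frame
z=cv2.imread('pics/w7.png'); print(z.shape)
for cam in('scene','side'):
    c,im,d=snap(cam,cam+'1'); W=cloud(c,d)
    try: print(cam,scoop(c,W,.555,.375,.034,.034))
    except Exception as e: print(e)
E
```

```text
29.15 [0.50011306 0.33716162 0.14872279] table 0.0005
[ 0.49603862  0.2344125  -0.0020126 ] [0.57291589 0.38491952 0.03680461]
[0.53720611 0.34376884 0.02655952]
(array([0.5376, 0.3498, 0.0343]), 'yaw', np.float64(-90.6), 'line', np.float32(-90.7), 'reach', np.float64(0.1014), 625)
(array([0.5376, 0.3498, 0.0343]), 'yaw', np.float64(-90.6), 'line', np.float32(-90.7), 'reach', np.float64(0.1014), 625)
(array([0.5376, 0.3498, 0.0343]), 'yaw', np.float64(-90.6), 'line', np.float32(-90.6), 'reach', np.float64(0.0994), 606)
(420, 560, 3)
scene (array([0.5396, 0.3505, 0.0334]), 'yaw', np.float64(-90.2), 'line', np.float32(-90.4), 'reach', np.float64(0.1015), 89)
side (array([0.5358, 0.3492, 0.0351]), 'yaw', np.float64(-90.8), 'line', np.float32(-90.5), 'reach', np.float64(0.103), 173)
```

View pics/w7.png

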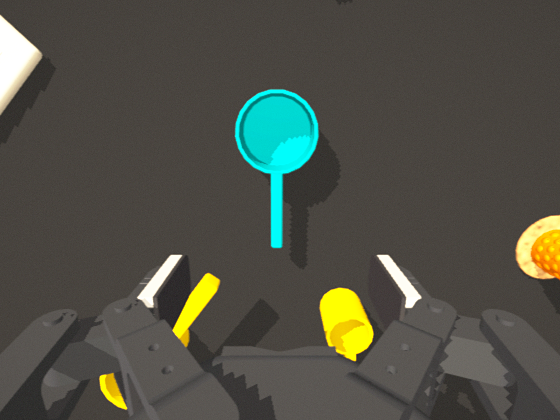

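Viewing w7 shows the handle was well centred (277,175 to 277,245) before closing. The opening read 5 mm on a 10 mm bar and kept shrinking, so the 50 N grip probably squeezed it out. I'll regrasp more gently and check before lifting.

Call:
move_arm:
  plan: "0.001 0.029 0 0 0 0 0.085; 0.001 0.029 0 0 0 0 0.085; 0 0 0 0 0 -0.153 0.085; 0 0 0 0 0 -0.153 0.085; 0 0 0 0 0 -0.153 0.085; 0 0 0 0 0 -0.153 0.085; 0 0 0 0 0 -0.153 0.085; 0 0 0 0 0 -0.153 0.085; 0 0 0.03 0 0 0 0.085; 0 0 0 0 0 0 0.085; 0 0 0 0 0 0 0.085"
  grip_force: 20

```text
time_s: 30.68
position: [0.5374, 0.2923, 0.1207]
tool_rot: [[0.009, 1.0, 0.001], [1.0, -0.009, 0.0], [0.0, 0.001, -1.0]]
ft_force: [0.3, -0.3, -0.7]
grip_width: 0.0852
gripper_force: 0.0
```

```bash
cat > ap.py <<'E'
from h import *
import sys
x,y,h,R,z=map(float,sys.argv[1:6])
c,im,W,hsv=report()
S=scoop(c,W,x,y,h,R); print(S)
s=env.observe();a=np.radians(S[2]);g=S[0][:2]+.058*np.array([np.cos(a),np.sin(a)])
T=np.array(s['tool_rot']);print('yaw',np.degrees(np.arctan2(T[1,0],T[0,0])),'tool delta',(T.T@np.r_[g-s['position'][:2],z-s['position'][2]]).round(4))
E
python3 ap.py .5376 .3498 .034 .034 .009
```

```text
30.675 [0.53742092 0.29234068 0.12074159] table 0.0005
(array([0.5376, 0.35  , 0.0343]), 'yaw', np.float64(-90.6), 'line', np.float32(-90.1), 'reach', np.float64(0.1004), 724)
yaw 89.47695641113157 tool delta [-0.0004 -0.0007  0.1121]
```

Call:
move_arm:
  plan: "0 0 0.04 0 0 0 0.085; 0 0 0.04 0 0 0 0.085; 0 0 0.032 0 0 0 0.06; 0 0 0 0 0 0 0.03; 0 0 0 0 0 0 0.015; 0 0 0 0 0 0 0.015; 0 0 0 0 0 0 0.015; 0 0 0 0 0 0 0; 0 0 0 0 0 0 0; 0 0 0 0 0 0 0"
  grip_force: 20

```text
time_s: 31.98
position: [0.5374, 0.2921, 0.0086]
tool_rot: [[0.009, 1.0, 0.001], [1.0, -0.009, -0.0], [-0.0, 0.001, -1.0]]
ft_force: [-1.4, -1.6, 6.0]
grip_width: 0.0086
gripper_force: 22.1
```

Run:
```python
from h import *
s=env.observe();print(s['grip_width'],s['ft_force'],s['gripper_force'])
c,im,d=snap('side'); cv2.imwrite('pics/s2.png',cv2.resize(im[190:390,100:360,::-1],None,fx=2.5,fy=2.5))
```

```text
0.008560007115462565 [-1.38712068 -1.60019442  5.96613031] 22.095569372177124
```

View pics/s2.png

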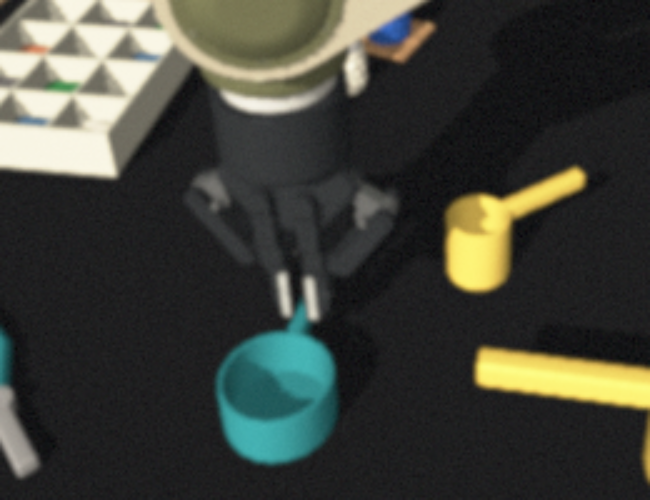

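The crop shows the pads straddling the handle just behind the cup, which is level. I'll lift gently.

Call:
move_arm:
  plan: "0 0 -0.005 0 0 0 0; 0 0 -0.01 0 0 0 0; 0 0 -0.015 0 0 0 0; 0 0 -0.01 0 0 0 0; 0 0 0 0 0 0 0"

```text
time_s: 32.65
position: [0.5375, 0.2924, 0.0493]
tool_rot: [[0.009, 1.0, 0.002], [1.0, -0.009, 0.001], [0.001, 0.002, -1.0]]
ft_force: [0.2, 0.5, -0.6]
grip_width: 0.0088
gripper_force: 21.4
```

```bash
cat > held.py <<'E'
from h import *
import sys
lo,hi=((80,100,60),(100,255,255)) if sys.argv[1]=='t' else ((22,120,80),(34,255,255))
s=env.observe();T=np.array(s['tool_rot']);print(s['grip_width'],s['ft_force'],s['gripper_force'])
c,im,W,hsv=report()
P=(W-s['position'])@T
m=(cv2.inRange(hsv,lo,hi)>0)&(P[...,0]>-.06)&(P[...,0]<.11)&(abs(P[...,1])<.06)&(P[...,2]<.04)&(P[...,2]>-.05)
Q=P[m]; print(m.sum(),Q.min(0).round(3),Q.max(0).round(3))
R=float(sys.argv[2]); top=Q[(Q[:,0]>.02)]; 
A=np.c_[top[:,:2],np.ones(len(top))]
zt=np.percentile(top[:,2],3); rim=top[top[:,2]<zt+.012]
# rim: upper envelope in bins of angle
q=circ(rim[:,:2],R-.0015)
for _ in range(4): 
    dd=np.hypot(*(rim[:,:2]-q[:2]).T); k=abs(dd-R+.0015)<.0025; q=circ(rim[k][:,:2],R-.0015)
r=rim[k]; pl=np.linalg.lstsq(np.c_[r[:,:2]-q[:2],np.ones(len(r))],r[:,2],rcond=None)[0]
print('rim centre in tool',q[:2].round(4),'top z',pl[2].round(4),'slopes deg',np.degrees(pl[:2]).round(1))
E
python3 held.py t .034
```

```text
0.008829453013793282 [ 0.21791884  0.5410584  -0.55254673] 21.442294120788574
32.65 [0.53752164 0.29242785 0.04926188] table 0.0005
19626 [-0.044 -0.033 -0.04 ] [0.091 0.034 0.009]
rim centre in tool [0.0579 0.0004] top z -0.0226 slopes deg [-0.7 -0.1]
```

Call:
move_arm:
  plan: "0 0 -0.04 0 0 0 0; 0 0 -0.04 0 0 0 0; -0.02 -0.003 -0.02 0 0 0 0; -0.04 -0.006 0 0 0 0 0; -0.05 -0.007 0 0 0 0 0; -0.05 -0.007 0 0 0 0 0; -0.05 -0.007 0 0 0 0 0; -0.05 -0.007 0 0 0 0 0; -0.05 -0.007 0 0 0 0 0; -0.05 -0.007 0 0 0 0 0; -0.05 -0.006 0 0 0 0 0; -0.05 -0.006 0 0 0 0 0"

```text
time_s: 34.2
position: [0.4693, -0.1687, 0.1478]
tool_rot: [[0.009, 1.0, -0.0], [1.0, -0.009, 0.0], [0.0, -0.0, -1.0]]
ft_force: [1.2, 0.4, -0.5]
grip_width: 0.0088
gripper_force: 21.4
```

Call:
move_arm:
  plan: "-0.05 -0.007 0 0 0 0 0; -0.05 -0.007 0 0 0 0 0; -0.05 -0.007 0 0 0 0 0; -0.04 -0.005 0 0 0 0 0; -0.02 -0.003 0 0 0 0 0; 0 0 0 0 0 0.13 0; 0 0 0 0 0 0.13 0; 0 0 0 0 0 0.13 0; 0 0 0 0 0 0.125 0; 0 0 0 0 0 0 0; 0 0 0 0 0 0 0"

```text
time_s: 35.58
position: [0.4392, -0.3764, 0.148]
tool_rot: [[0.498, 0.867, -0.0], [0.867, -0.498, 0.0], [0.0, -0.0, -1.0]]
ft_force: [-0.6, 0.1, -0.9]
grip_width: 0.0089
gripper_force: 21.4
```

```bash
cat >> held.py <<'E'
tr=np.array([.4683,-.3339]); C=np.array(s['position'])+T@np.r_[q[:2],0]
print('cup centre world',C[:2].round(4),'tool shift to tray centre',(T.T@np.r_[tr-C[:2],0]).round(4),'yaw',np.degrees(np.arctan2(T[1,0],T[0,0])).round(2))
try:
    q2,h=flat(c,W,im,.468,-.334,.11,.006,(0,0,120),(179,90,255)); print('tray',circ(q2).round(4))
except Exception as e: print(e)
E
python3 held.py t .034
```

```text
0.008864164907736338 [-0.5529148   0.091135   -0.93931559] 21.443186402320862
35.575 [ 0.43917565 -0.37642577  0.14802506] table 0.0005
19402 [-0.044 -0.034 -0.04 ] [0.091 0.033 0.009]
rim centre in tool [0.0581 0.0002] top z -0.0225 slopes deg [-0.5  0.2]
cup centre world [ 0.4682 -0.3261] tool shift to tray centre [-0.0067  0.0039 -0.    ] yaw 60.14
tray [ 0.4671 -0.3356  0.0762]
```

Call:
move_arm:
  plan: "-0.0067 0.0039 0.04 0 0 0 0; 0 0 0.05 0 0 0 0; 0 0 0.03 0 0 0 0; 0 0 0.008 0 0 0 0; 0 0 0.003 0 0 0 0; 0 0 0.002 0 0 0 0; 0 0 0 0 0 0 0"

```text
time_s: 36.5
position: [0.4393, -0.385, 0.016]
tool_rot: [[0.5, 0.866, 0.001], [0.866, -0.5, -0.001], [-0.001, 0.001, -1.0]]
ft_force: [0.2, 0.7, -0.5]
grip_width: 0.0087
gripper_force: 21.4
```

Call:
move_arm:
  plan: "0 0 0.002 0 0 0 0; 0 0 0 0 0 0 0; 0 0 0 0 0 0 0"

```text
time_s: 36.88
position: [0.4391, -0.3847, 0.0132]
tool_rot: [[0.5, 0.866, 0.0], [0.866, -0.5, -0.0], [-0.0, 0.0, -1.0]]
ft_force: [-0.1, 0.2, -0.4]
grip_width: 0.0086
gripper_force: 21.4
```

```bash
python3 held.py t .034
```

```text
0.008561030258748877 [-0.11316616  0.23905915 -0.44828534] 21.442995071411133
36.875 [ 0.43910125 -0.38468374  0.01320357] table 0.0006
19407 [-0.059 -0.042 -0.041] [0.091 0.033 0.014]
rim centre in tool [0.0581 0.0002] top z -0.0225 slopes deg [-0.7  0.2]
cup centre world [ 0.4683 -0.3344] tool shift to tray centre [ 0.0004 -0.0003 -0.    ] yaw 59.98
tray [ 0.4677 -0.3352  0.0748]
```

Call:
move_arm:
  plan: "0 0 0.0015 0 0 0 0; 0 0 0 0 0 0 0; 0 0 0 0 0 0 0.02; 0 0 0 0 0 0 0.03; 0 0 0 0 0 0 0.04; 0 0 0 0 0 0 0.05; 0 0 -0.03 0 0 0 0.06; 0 0 -0.05 0 0 0 0.085; 0 0 -0.05 0 0 0 0.085; 0 0 -0.04 0 0 0 0.085; 0 0 0 0 0 0 0.085; 0 0 0 0 0 0 0.085"

```text
time_s: 38.42
position: [0.4388, -0.3843, 0.1808]
tool_rot: [[0.5, 0.866, -0.001], [0.866, -0.5, 0.001], [0.001, -0.001, -1.0]]
ft_force: [-0.2, 0.0, -0.8]
grip_width: 0.0853
gripper_force: 0.0
```

Run:
```python
from h import *
c,im,W,hsv=report('w9')
print(scoop(c,W,.468,-.334,.037,.034))
q2,h=flat(c,W,im,.468,-.334,.11,.006,(0,0,120),(179,90,255)); print('tray',circ(q2).round(4))
```

```text
38.425 [ 0.43878968 -0.38425868  0.18079191] table 0.0005
(array([ 0.4686, -0.3348,  0.0372]), 'yaw', np.float64(-119.5), 'line', np.float32(-118.7), 'reach', np.float64(0.1013), 538)
tray [ 0.468  -0.3349  0.075 ]
```

View pics/w9.png

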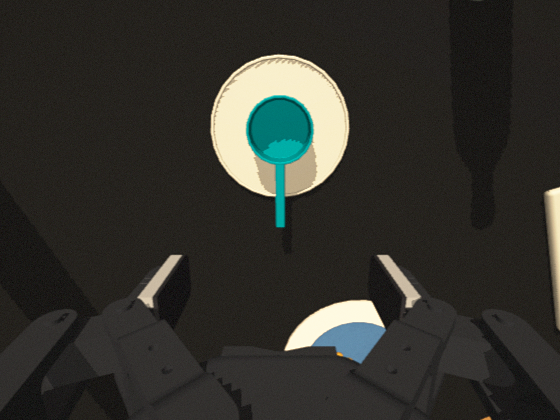

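The large scoop sits at (0.4686,-0.3348), centred on the tray (picture (280,130)), handle at -119.7°. The small scoop is next.

Call:
move_arm:
  plan: "0 0 0 0 0 0.148 0.085; 0 0 0 0 0 0.148 0.085; 0.017 -0.021 0 0 0 0 0.085; 0.032 -0.04 0 0 0 0 0.085; 0.035 -0.043 0 0 0 0 0.085; 0.035 -0.043 0 0 0 0 0.085; 0.035 -0.043 0 0 0 0 0.085; 0.035 -0.043 0 0 0 0 0.085; 0.035 -0.043 0 0 0 0 0.085; 0.035 -0.043 0 0 0 0 0.085; 0.035 -0.043 0 0 0 0 0.085; 0.03 -0.039 0 0 0 0 0.085"

```text
time_s: 39.98
position: [0.4015, 0.1314, 0.1807]
tool_rot: [[0.731, 0.682, -0.002], [0.682, -0.731, -0.0], [-0.001, -0.001, -1.0]]
ft_force: [-0.2, -0.1, 0.2]
grip_width: 0.0851
gripper_force: 0.0
```

Call:
move_arm:
  plan: "0.0225 -0.03 0.02 0 0 0 0.085; 0 0 0.03 0 0 0 0.085; 0 0 0 0 0 0 0.085; 0 0 0 0 0 0 0.085"

```text
time_s: 40.48
position: [0.3987, 0.1666, 0.1321]
tool_rot: [[0.732, 0.682, 0.0], [0.682, -0.732, 0.0], [0.0, -0.0, -1.0]]
ft_force: [0.2, -0.5, -0.4]
grip_width: 0.085
gripper_force: 0.0
```

```bash
python3 ap.py .4406 .2068 .048 .022 .0225
```

```text
40.475 [0.39873307 0.16658159 0.13207072] table 0.0005
(array([0.44  , 0.2077, 0.0483]), 'yaw', np.float64(-137.0), 'line', np.float32(-137.1), 'reach', np.float64(0.0888), 785)
yaw 42.96873662428501 tool delta [ 0.     -0.0022  0.1099]
```

Call:
move_arm:
  plan: "0 -0.0015 0.04 0 0 0 0.085; 0 0 0.04 0 0 0 0.085; 0 0 0.03 0 0 0 0.06; 0 0 0 0 0 0 0.03; 0 0 0 0 0 0 0.015; 0 0 0 0 0 0 0.015; 0 0 0 0 0 0 0.015; 0 0 0 0 0 0 0; 0 0 0 0 0 0 0; 0 0 0 0 0 0 0"
  grip_force: 20

```text
time_s: 41.78
position: [0.3973, 0.1678, 0.0218]
tool_rot: [[0.731, 0.682, -0.0], [0.682, -0.731, -0.0], [-0.0, 0.0, -1.0]]
ft_force: [-1.4, -3.0, 5.6]
grip_width: 0.0086
gripper_force: 22.2
```

Call:
move_arm:
  plan: "0 0 -0.005 0 0 0 0; 0 0 -0.01 0 0 0 0; 0 0 -0.02 0 0 0 0; 0 0 -0.03 0 0 0 0; 0 0 0 0 0 0 0; 0 0 0 0 0 0 0"

```text
time_s: 42.52
position: [0.397, 0.1679, 0.0863]
tool_rot: [[0.731, 0.682, -0.0], [0.682, -0.731, -0.0], [-0.0, -0.0, -1.0]]
ft_force: [0.0, 0.2, -1.0]
grip_width: 0.0086
gripper_force: 21.6
```

```bash
python3 held.py y .022
```

```text
0.008623423601129217 [ 0.0486721   0.20605582 -0.99698544] 21.567555963993073
42.525 [0.39702154 0.16794612 0.08630377] table 0.0005
9614 [-0.031 -0.022 -0.04 ] [0.08  0.022 0.021]
rim centre in tool [0.0583 0.0002] top z -0.0242 slopes deg [-1.8 -0. ]
cup centre world [0.4398 0.2076] tool shift to tray centre [-0.3486  0.4154 -0.    ] yaw 43.02
'NoneType' object is not subscriptable
```

Call:
move_arm:
  plan: "0 0 -0.04 0 0 0 0; -0.015 0.018 -0.03 0 0 0 0; -0.028 0.033 0 0 0 0 0; -0.033 0.038 0 0 0 0 0; -0.033 0.038 0 0 0 0 0; -0.033 0.038 0 0 0 0 0; -0.033 0.038 0 0 0 0 0; -0.033 0.038 0 0 0 0 0; -0.033 0.038 0 0 0 0 0; -0.033 0.038 0 0 0 0 0; -0.022 0.03 0 0 0 0 0; -0.012 0.014 0 0 0 0 0"

```text
time_s: 44.08
position: [0.4181, -0.3074, 0.1554]
tool_rot: [[0.732, 0.681, -0.001], [0.681, -0.732, 0.002], [0.0, -0.002, -1.0]]
ft_force: [-0.2, 0.6, 0.1]
grip_width: 0.0088
gripper_force: 21.6
```

Call:
move_arm:
  plan: "0 0 0 0 0 0.1586 0; 0 0 0 0 0 0.1586 0; 0 0 0 0 0 0.1586 0; 0 0 0 0 0 0.1586 0; 0 0 0 0 0 0.1586 0; 0 0 0 0 0 0.1586 0; 0 0 0 0 0 0.1586 0; 0 0 0 0 0 0.1586 0; 0 0 0 0 0 0 0; 0 0 0 0 0 0 0"

```text
time_s: 45.32
position: [0.4184, -0.3056, 0.1564]
tool_rot: [[0.871, -0.492, -0.0], [-0.492, -0.871, 0.001], [-0.001, -0.0, -1.0]]
ft_force: [0.4, -0.6, 0.5]
grip_width: 0.009
gripper_force: 21.6
```

```bash
sed -i 's/tr=np.array(.*\]); C/tr=np.array([.4686,-.3348]); C/' held.py; python3 held.py y .022
python3 - <<'E'
from h import *
c,im,W,hsv=report('w10')
try: print(scoop(c,W,.4686,-.3348,.037,.034))
except Exception as e: print(e)
E
```

```text
0.008998458505455463 [ 0.36812949 -0.64197572  0.48568971] 21.564613580703735
45.325 [ 0.41842139 -0.30564413  0.15639116] table 0.0005
9572 [-0.032 -0.022 -0.05 ] [0.079 0.021 0.021]
rim centre in tool [ 0.0581 -0.0006] top z -0.0242 slopes deg [-1.8  0.1]
cup centre world [ 0.4692 -0.3337] tool shift to tray centre [-0.      0.0012 -0.    ] yaw -29.48
tray [ 0.4679 -0.335   0.0749]
45.375 [ 0.4184511  -0.30575949  0.15646383] table 0.0005
(array([ 0.4677, -0.335 ,  0.0373]), 'yaw', np.float64(-119.6), 'line', np.float32(-119.4), 'reach', np.float64(0.1012), 708)
```

View pics/w10.png

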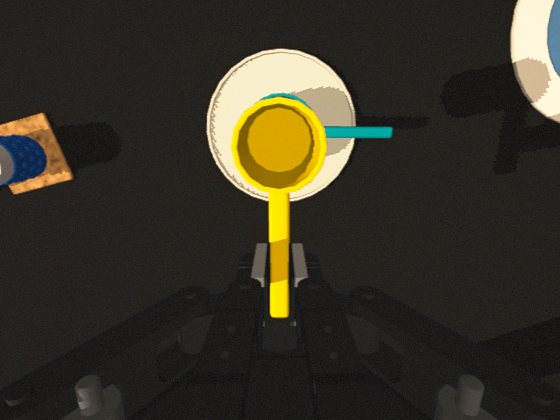

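The yellow scoop is held level over the teal cup (281,140 against 281,130, height parallax), with the handles square. Now I'll lower it in.

Call:
move_arm:
  plan: "-0.0005 0.0012 0.03 0 0 0 0; 0 0 0.03 0 0 0 0; 0 0 0.02 0 0 0 0; 0 0 0.02 0 0 0 0; 0 0 0.015 0 0 0 0; 0 0 0.007 0 0 0 0; 0 0 0 0 0 0 0; 0 0 0 0 0 0 0"

```text
time_s: 46.42
position: [0.4177, -0.3071, 0.0352]
tool_rot: [[0.869, -0.495, 0.001], [-0.495, -0.869, -0.001], [0.001, 0.0, -1.0]]
ft_force: [0.3, -0.4, -0.4]
grip_width: 0.0089
gripper_force: 21.6
```

Call:
move_arm:
  plan: "0 0 0.004 0 0 0 0; 0 0 0.0025 0 0 0 0; 0 0 0 0 0 0 0; 0 0 0 0 0 0 0"

```text
time_s: 46.92
position: [0.4174, -0.3069, 0.0283]
tool_rot: [[0.869, -0.495, 0.0], [-0.495, -0.869, -0.0], [0.0, 0.0, -1.0]]
ft_force: [-0.8, 0.6, 2.1]
grip_width: 0.0091
gripper_force: 21.8
```

Call:
move_arm:
  plan: "0 0 0 0 0 0 0.02; 0 0 0 0 0 0 0.03; 0 0 0 0 0 0 0.04; 0 0 0 0 0 0 0.05; 0 0 -0.03 0 0 0 0.06; 0 0 -0.05 0 0 0 0.085; 0 0 -0.05 0 0 0 0.085; 0 0 -0.05 0 0 0 0.085; 0 0 0 0 0 0 0.085; 0 0 0 0 0 0 0.085"

```text
time_s: 48.18
position: [0.4171, -0.3065, 0.2072]
tool_rot: [[0.869, -0.495, -0.001], [-0.495, -0.869, 0.001], [-0.001, -0.0, -1.0]]
ft_force: [0.4, -0.7, 0.2]
grip_width: 0.0852
gripper_force: 0.0
```

Run:
```python
from h import *
c,im,W,hsv=report('w11')
print('small',scoop(c,W,.468,-.335,.054,.022))
try: print('large',scoop(c,W,.468,-.335,.037,.034))
except Exception as e: print(e)
Y=(cv2.inRange(hsv,(22,120,80),(34,255,255))>0)&near(W,.468,-.335,.12); r=W[Y]; print('yellow z',np.percentile(r[:,2],[2,50,95,99]).round(4))
k=r[r[:,2]>.045]; print('tilt',np.degrees(np.linalg.lstsq(np.c_[k[:,:2]-[.468,-.335],np.ones(len(k))],k[:,2],rcond=None)[0][:2]))
c,im,d=snap('scene','scene2'); W=cloud(c,d)
for n,x,y,h in (('o',.622,.08,.058),('b',.576,-.093,.058),('w',.599,-.006,.054)): print(n,lid(c,W,x,y,h))
```

```text
48.175 [ 0.41708852 -0.30652873  0.20724508] table 0.0005
small (array([ 0.4677, -0.3352,  0.0543]), 'yaw', np.float64(150.6), 'line', np.float32(151.0), 'reach', np.float64(0.0884), 499)
large (array([ 0.4679, -0.3351,  0.0373]), 'yaw', np.float64(-119.7), 'line', np.float32(-120.1), 'reach', np.float64(0.1014), 553)
yellow z [0.001  0.0292 0.0554 0.0562]
tilt [ 7.94354153 -7.93094251]
o [6.24060234e-01 8.36429584e-02 2.07846503e-02 5.78300985e-02
 1.46000000e+02]
b [ 5.79210194e-01 -8.83501355e-02  2.11834730e-02  5.77382715e-02
  1.01000000e+02]
w [ 6.02242348e-01 -3.21251484e-03  2.10754942e-02  5.38572466e-02
  1.21000000e+02]
```

View pics/w11.png

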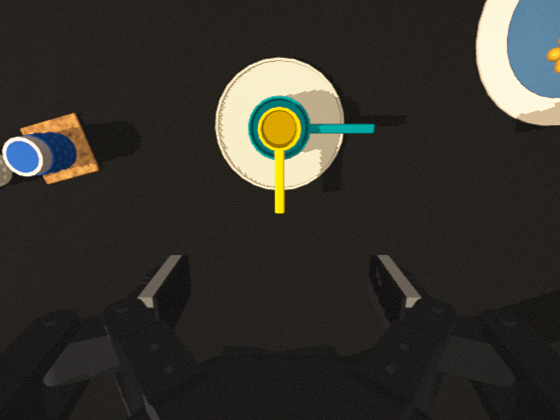

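View pics/scene2.png

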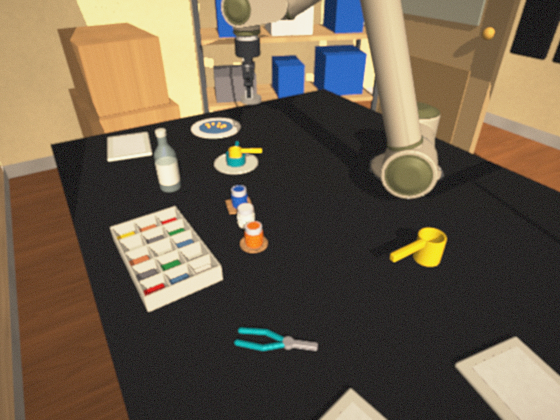

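The wrist view (280,128) shows the small scoop nested concentrically. Its rim is at 54 mm as it should be, and the handles are about 90° apart. In the scene view the jars are in line, and the bottle (167,165) and pliers (278,343) haven't moved.

```bash
python3 -c "
from rig import env
print(env.close_job())"
```

```text
the job is handed in; nothing more can be done
None
```

The job is handed in, with no verdict returned: the jars and scoops are laid out as asked, each within about 1 mm of its place by the last camera measurements; on the way, the first grip on the large scoop slipped and turned it before it was regrasped.

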